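# Rock a jammed plug gauge out of a bearing housing and hold it clear

## Task

The plug gauge has jammed in the split bronze bush of the flanged bearing housing, and pulling straight up only lifts the loose housing with it. Grip the gauge's handle and rock it side to side, a few degrees towards one bush half and then the other, easing it up until it frees, while the housing stays flat on the bench where it stands. Finish still holding the gauge upright and still over the bore, its foot just clear, a centimetre or two above the mouth; leave the dial indicator, setting ring and brush alone.

Things in the scene. Friction and masses are not known exactly. Their poses are not given: they have to be found in the camera images.
- housing: grey flanged bearing housing, loose on the bench, about 1.4 kg: round flange 130 mm across, 12 mm thick, with four bolt holes; on it a boss 60 mm across, its top 36 mm above the bench. Origin: centre of the underside; z up the bore. The bore is blind: floor 12 mm above the bench, 13 mm radius. Its bronze bush is split in two halves, on the +y and -y sides of the housing's frame (slits face +x and -x)
- bore_mouth (a point): point on the housing's bore axis at the top of the bush, 37 mm above the bench; a small brass grease nipple sticks out of the boss on the housing's -x side, below one of the two slits
- bush_a_land (a point): inner land of the +y bush half, 26 mm above the bench, 11 mm from the bore axis. Both halves are sprung inwards and grip the gauge on these lands only; together they hold it against a straight pull of about 22 to 33 N, more than the housing weighs
- bush_b_land (a point): inner land of the -y half. Leaning the gauge towards +y and -y in turn, about a pivot midway between the two lands, up to 0.12 rad each way, makes the lands slip in opposite senses; meanwhile the gauge eases up with little force, 1 to 2 mm for each full lean across. After 14 mm of lift the foot leaves the lands and the gauge is free
- plug_gauge: steel plug gauge, 104 mm long, 0.14 kg, standing in the bore: lowest the 26 mm long end, 22 mm in diameter, inside the bore; then the dark handle 18.4 mm across, from 38 to 100 mm above the bench, with a red band; on top the second end, 16 mm long, 21.8 mm in diameter, to 116 mm above the bench. Its y axis points up along the gauge; the origin is half way up but 11 mm off the axis
- gauge_grip (a point): point on the gauge's axis in the handle, 60 mm above the gauge's foot (72 mm above the bench at the start), where it is best gripped
- gauge_foot (a point): centre of the gauge's lower end face, on the bore's floor (12 mm above the bench) at the start
- gauge_top (a point): centre of the gauge's upper end face, 104 mm above the foot
- dial_indicator: bystander: plunger dial indicator lying face up, 94 x 56 x 20 mm
- setting_ring: bystander: steel setting ring lying flat, 64 mm across, 22 mm high
- cleaning_brush: bystander: flat cleaning brush with a wooden handle, 182 x 34 x 13 mm
Mind the look-alikes: they are no part of the job. There is more than one size of the plug_gauge; the job needs the largest.

How it is judged:
By the outcome, as a careful person would: the job done as asked, in the order asked, and still so for the second after the job is handed in, while the arm keeps its last pose, push and grip.
It also fails if it takes over 43 s, if anything falls off the work surface, if the arm or the gripper's body presses on something with over 40 N, if the wrist force passes 120 N, or if a joint passes its speed limit or range.

## Robot

A 6-joint arm with a two-finger parallel gripper is mounted at the origin on the work surface; the furniture and walls round the work are solid. World frame = base frame: x ahead of the robot, y to its left, z up, the work surface at z = 0. Lengths are in m, angles in degrees, forces in N, time in s.
With the tool pointing down it reaches from about 0.275 to 0.825 m from the base axis. Payload 5.2 kg.
Tool frame: the origin (TCP) lies midway between the tips of the shut fingers; the grasp point (between the pads) lies 19 mm behind it; z points along the fingers, y is the line along which they close (so a half turn about z gives the same grasp; the last joint's range is limited). The gripper opens to 93 mm and grips with 3 to 60 N. Pads are 15 mm wide; open, the fingers measure 128 mm over their backs; the gripper's body (75 mm by 188 mm) begins 65 mm behind the grasp point.
Start: joints at [54.442, 14.817, 87.949, -0, 77.235, -11.62], TCP at [0.223, 0.503, 0.219] pointing down, gripper open.
Joint ranges: [-179.93, 179.93], [-52.35, 119.4], [10.71, 147.94], [-69.91, 249.91], [12.55, 155.21], [-178.61, 178.61]. Speed limits (degrees/s): [147.25, 147.25, 180, 180, 180, 180].

## Interface

Orientations are given as [roll, pitch, yaw] about the fixed x, y, z axes, in that order (R = Rz(yaw) Ry(pitch) Rx(roll)).
In Python, from cell import bot gives the robot as it stands.
- The arm moves only by the tool arm_command, never from a script. Its argument "series" is a list of rows, each a list of 6 numbers: the shift along the tool's x, y, z in mm, then the turn, a rotation vector about the tool's x, y, z in rad. In form: [[x, y, z, wx, wy, wz], ...]. A call has 1 to 10 rows; each row is the pose to reach, as a shift and turn from the pose commanded when the call began, along the tool's axes at that moment; what a row does not reach only later rows make up. A row lasts 1/12 s, in which the tool goes at most 41.7 mm and 7.16 degrees, less where a joint would pass 70% of its speed; a pose out of reach is approached as far as the arm can. A call with a gripper value outside its range is refused whole. "jaw" is the closure, from -1 (fully open) to 1 (shut), set as the call begins (left out, the last holds). The fingers move at their own pace and stop on an object; "squeeze" is the grip in N (left out, the last holds). Time passes only in rows, so rows that repeat a pose let the fingers close. It gives the time, the measured TCP pose, the force, the opening and the grip force at its end, in the units of the state.
- bot.state(): the state, without advancing time (a new reading comes with each control period).
- bot.snapshot(name): name is "scene" or "top" or "wrist"; returns a dict with "frame" (480x640x3 uint8, red, green, blue), "depth" (480x640 float32, m along the optical axis (not along the pixel's ray), 0 where there is no reading), "K" (3x3 intrinsics, pixels), "R" (3x3) and "t" (3): a world point X has camera coordinates R X + t; the wrist camera has in their place "tool_from_camera" (4x4, takes a point from camera to tool coordinates, whose origin is the TCP and whose axes are the flange's). Camera axes: x right, y down, z forward; pixel columns grow to the right and rows downward; lengths in m; the calibration is good to about 2 mm. A picture is of the moment at which its call begins: read the wrist's pose just before it.
- bot.close_job(): hands the job in; it is judged then, once.
Trained networks look in the newest picture that a camera, given by its name, has taken for a name from the list of things; names that differ only in an ending like _2 or _b are one class to them, and where a whole thing is asked for, a point or a joint stands for the part that bears it (a point fixed in the world has none). Each returns a list of dicts, best first, with "confidence" (0 to 1); they miss things now and then, are a little off and sometimes report something else, mostly with a low value. They report only what shows in the picture. A call takes as long as a camera call. They do not tell look-alikes from the thing itself.
- bot.outline_of(query, camera): "mask" (480x640 bool, what is visible of it) and "uv" ([column, row] in pixels, amid what is visible of it).
- bot.pinpoint(query, camera): "uv" ([column, row] in pixels: a listed point, or the origin of a listed thing).
The state is a dict: "clock": time; "q": joint angles; "dq": joint speeds; "effort": joint torques, N m; "eef_pos": TCP position; "tool_rot": TCP orientation; "force": force on the tool from outside, world axes, zero at the start; "torque": the same for the moment, N m; "finger_gap": opening from 0.0 (shut) to 1.0 (fully open); "grasp_force": force on a finger pad.
Only numpy, scipy, OpenCV 4.12 (cv2) and the standard library are available. Lean on these libraries where they do the work, as an engineer would, in place of code of your own. Each camera call takes 0.05 s, during which the arm holds its last target. There are 200 camera calls.

## Working session

There is one attempt and no reset: what is moved stays moved. The work goes in short steps, Python scripts to look and compute and a tool call to move; the robot and the scene stay as the last step left them, time stands still between calls to the robot, and variables do not carry over. Pictures are saved under pics/ and viewed, at most 10 in all, crops included, and the job is handed in when it is done.

Besides the shell and the picture viewer there is one more tool, called after "Emit:" as a command line: name --pt "numbers of a row" for each row, then --argument value for the rest. arm_command: Moves the arm, as the interface text tells. Its arguments: {"type":"object","properties":{"series":{"type":"array","items":{"type":"array","items":{"type":"number"}}},"jaw":{"type":"number"},"squeeze":{"type":"number"}},"required":["series"]}

```bash
mkdir -p pics
cat > h.py <<'E'
import numpy as np, cv2
from cell import bot
from scipy.spatial.transform import Rotation as Ro
def world(s,uv,d=None,z=None,st=None):
    K=s["K"]; ray=np.linalg.inv(K)@np.array([uv[0],uv[1],1.])
    if "R" in s: R,t=s["R"].T,-s["R"].T@s["t"]
    if d is not None: return R@(ray*d)+t
    r=R@ray; return t+r*(z-t[2])/r[2]
E
python3 - <<'E'
from h import *
print(bot.state())
for c in("scene","top"):
    s=bot.snapshot(c); cv2.imwrite(f"pics/{c}1.png",s["frame"][:,:,::-1])
    for q,z in (("housing",0),("bore_mouth",.037),("plug_gauge",.064),("gauge_top",.116),("gauge_grip",.072),("bush_a_land",.026),("bush_b_land",.026)):
        for r in bot.pinpoint(q,c): print(c,q,np.round(r["uv"],1),round(r["confidence"],2),world(s,r["uv"],z=z).round(4))
E
```

```text
{'clock': 0.0, 'q': array([ 5.44428638e+01,  1.48584142e+01,  8.80103048e+01, -1.68601069e-03,
        7.72326695e+01, -1.16210371e+01]), 'dq': array([0.04249254, 0.04791387, 0.01771769, 0.03000612, 0.00194138,
       0.0280326 ]), 'effort': array([-2.56620806e-03, -4.37312150e+01, -2.83993328e+01,  7.13036698e-02,
        4.17161314e-02, -2.18991136e-04]), 'eef_pos': array([0.22282985, 0.50225674, 0.21783104]), 'tool_rot': array([-1.79900359e+02, -1.88134585e-02,  1.56064259e+02]), 'force': array([-0.54130885, -0.6611634 ,  0.23721123]), 'torque': array([-0.01437471,  0.02858685,  0.05729551]), 'grasp_force': 0.0, 'finger_gap': 0.9984844535372248}
scene housing [263.5 294.2] 0.91 [0.5378 0.2151 0.    ]
scene bore_mouth [264.7 280.4] 0.94 [0.5269 0.2202 0.037 ]
scene bore_mouth [261.3 270.1] 0.42 [0.5639 0.195  0.037 ]
scene plug_gauge [260.6 269.8] 0.78 [0.526  0.2301 0.064 ]
scene plug_gauge [239.8 306.8] 0.62 [0.4536 0.3422 0.064 ]
scene plug_gauge [300.8 311.4] 0.6 [0.37   0.2866 0.064 ]
scene gauge_top [234.5 292.1] 0.84 [0.4242 0.3733 0.116 ]
scene gauge_top [175.2 339.7] 0.72 
[... 702 characters left out ...]
0.2313 0.064 ]
top gauge_top [223.6 232.3] 0.6 [0.4807 0.324  0.116 ]
top gauge_top [258.8 273.2] 0.58 [0.4032 0.254  0.116 ]
top gauge_top [273.7 215.3] 0.56 [0.5153 0.2283 0.116 ]
top gauge_grip [279.9 214.9] 0.55 [0.5219 0.22   0.072 ]
top gauge_grip [263.3 278.1] 0.44 [0.395  0.2498 0.072 ]
top gauge_grip [220.8 233.3] 0.42 [0.4828 0.3372 0.072 ]
top gauge_grip [280.2 220.4] 0.39 [0.5108 0.2191 0.072 ]
top gauge_grip [279.2 216.3] 0.18 [0.519  0.2213 0.072 ]
top bush_a_land [287.5 216.9] 0.66 [0.5238 0.2079 0.026 ]
top bush_a_land [277.8 217.4] 0.49 [0.5224 0.228  0.026 ]
top bush_b_land [474.3 280.2] 0.53 [ 0.3994 -0.1791  0.026 ]
top bush_b_land [284.2 219.1] 0.4 [0.5191 0.2146 0.026 ]
```

Run:
```python
import cv2,numpy as np
a=cv2.imread("pics/scene1.png")[200:380,130:370]; b=cv2.imread("pics/top1.png")[140:320,180:420]
cv2.imwrite("pics/c1.png",np.vstack([cv2.resize(x,(400*1,300)) for x in ()]) if 0 else np.hstack([cv2.resize(a,(400,300),interpolation=3),cv2.resize(b,(400,300),interpolation=3)]))
```

```text
(no output)
```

View pics/top1.png

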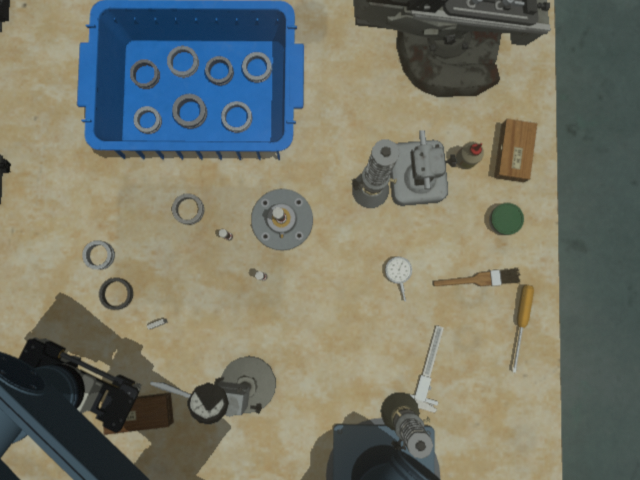

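View pics/scene1.png

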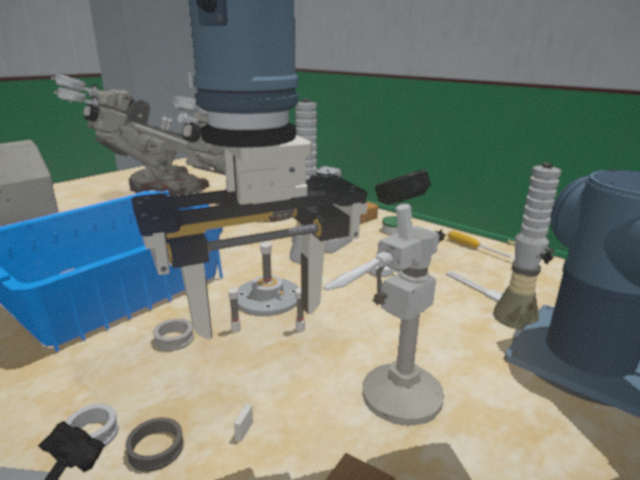

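Run:
```python
from h import *
st=bot.state(); s=bot.snapshot("wrist"); print(s["tool_from_camera"].round(3),s["K"])
R=Ro.from_euler("xyz",st["tool_rot"],degrees=True).as_matrix();print(R.round(3))
print((R.T@(np.array([.523,.224,.24])-st["eef_pos"])*1000).round(0))
# housing fit from top image
t=bot.snapshot("top")
for q in("housing","plug_gauge","dial_indicator","setting_ring","cleaning_brush"):
    for r in bot.outline_of(q,"top"):
        m=r["mask"]; ys,xs=np.nonzero(m); d=t["depth"][m]; print(q,round(r["confidence"],2),r["uv"],len(xs),world(t,r["uv"],d=np.median(d)).round(3),np.percentile([world(t,(x,y),d=t["depth"][y,x])[2] for x,y in zip(xs,ys)],[5,50,99]).round(3))
```

```text
[[ 0.001 -0.954 -0.3    0.084]
 [ 1.     0.001  0.001 -0.   ]
 [-0.    -0.3    0.954 -0.167]
 [ 0.     0.     0.     1.   ]] [[364.89201656   0.         316.43302587]
 [  0.         364.89201656 246.01854703]
 [  0.           0.           1.        ]]
[[-0.914  0.406  0.   ]
 [ 0.406  0.914  0.   ]
 [ 0.     0.    -1.   ]]
[-387. -133.  -21.]
housing 0.57 [283.4, 224.7] 2714 [0.509 0.217 0.013] [0.009 0.014 0.041]
housing 0.19 [288.2, 216.8] 85 [0.523 0.206 0.038] [0.033 0.038 0.042]
plug_gauge 0.66 [262.3, 276.8] 83 [0.397 0.251 0.077] [0.017 0.078 0.301]
plug_gauge 0.51 [278.9, 214.1] 142 [0.518 0.218 0.115] [0.043 0.115 0.122]
dial_indicator 0.71 [397.2, 271.2] 622 [ 0.415 -0.021  0.019] [0.013 0.019 0.026]
dial_indicator 0.38 [286.9, 218.4] 75 [0.519 0.208 0.038] [0.033 0.038 0.042]
setting_ring 0.65 [185.3, 198.9] 446 [0.558 0.423 0.023] [0.003 0.021 0.029]
setting_ring 0.47 [285.4, 220.6] 2871 [0.517 0.213 0.014] [0.008 0.014 0.044]
cleaning_brush 0.81 [488.1, 277.7] 967 [ 0.405 -0.212  0.01 ] [0.001 0.01  0.017]
```

Emit:
arm_command --pt "-40 0 -20 0 0 0" --pt "-80 0 -40 0 0 0" --pt "-120 0 -40 0 0 0" --pt "-160 -5 -40 0 0 0" --pt "-200 -20 -40 0 0 0" --pt "-238 -36 -40 0 0 0" --pt "-276 -52 -40 0 0 0" --pt "-314 -68 -40 0 0 0" --pt "-350 -86 -40 0 0 0" --pt "-380 -110 -40 0 0 0"

```text
clock: 1.98
eef_pos: [0.5279, 0.2463, 0.2584]
tool_rot: [180.0, 0.0, 156.0]
force: [0.7, 0.6, -0.7]
finger_gap: 0.999
grasp_force: 0.0
```

```bash
cat >> h.py <<'E'
def wristcam(c="wrist"):
    st=bot.state(); s=bot.snapshot(c)
    T=np.eye(4); T[:3,:3]=Ro.from_euler("xyz",st["tool_rot"],degrees=True).as_matrix(); T[:3,3]=st["eef_pos"]
    W=T@s["tool_from_camera"]; s["R"]=W[:3,:3].T; s["t"]=-W[:3,:3].T@W[:3,3]; return s,st
E
python3 - <<'E'
from h import *
s,st=wristcam(); print(st["clock"],st["eef_pos"],st["tool_rot"],st["force"])
cv2.imwrite("pics/w1.png",s["frame"][:,:,::-1])
for q,z in (("housing",0),("bore_mouth",.037),("gauge_top",.116),("gauge_grip",.072),("bush_a_land",.026),("bush_b_land",.026)):
    for r in bot.pinpoint(q,"wrist"): print(q,np.round(r["uv"],1),round(r["confidence"],2),world(s,r["uv"],z=z).round(4))
E
```

```text
1.9833 [0.52789603 0.24625205 0.25838815] [1.79977743e+02 3.23229197e-02 1.56041237e+02] [ 0.74448284  0.63351561 -0.65203396]
housing [293.8 210.7] 0.63 [0.5221 0.2197 0.    ]
bore_mouth [294.5 218.7] 0.73 [0.5242 0.2219 0.037 ]
gauge_top [379.8 145.7] 0.75 [0.482  0.3234 0.116 ]
gauge_top [264.   91.1] 0.71 [0.4067 0.2551 0.116 ]
gauge_top [285.2 236.7] 0.7 [0.5206 0.2195 0.116 ]
gauge_top [ 58.  202.9] 0.68 [0.4146 0.0546 0.116 ]
gauge_grip [373.8 141. ] 0.84 [0.4803 0.3259 0.072 ]
gauge_grip [288.5 228.2] 0.7 [0.524  0.2176 0.072 ]
gauge_grip [271.8  95.5] 0.69 [0.4065 0.2563 0.072 ]
bush_a_land [299.6 212.3] 0.68 [0.522  0.2286 0.026 ]
bush_a_land [459.  157.7] 0.49 [0.5369 0.4087 0.026 ]
bush_b_land [287.1 216.6] 0.55 [0.5207 0.2137 0.026 ]
```

View pics/w1.png

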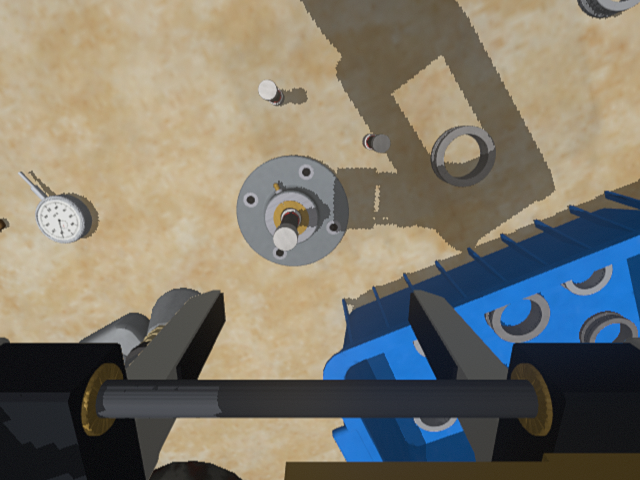

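Run:
```python
from h import *
s,st=wristcam()
f=s["frame"]; cv2.imwrite("pics/w2.png",cv2.resize(f[145:275,225:360,::-1],(600,578),interpolation=2))
H,W=s["depth"].shape; v,u=np.mgrid[:H,:W]; ray=np.stack([(u-s["K"][0,2])/s["K"][0,0],(v-s["K"][1,2])/s["K"][1,1],np.ones((H,W))],-1)
P=(ray*s["depth"][...,None]-s["t"])@s["R"]   # R^T(x-t)
np.save("P.npy",P)
near=np.hypot(P[...,0]-.522,P[...,1]-.22)<.08
top=near&(P[...,2]>.110)&(P[...,2]<.125); print("top",top.sum(),P[top].mean(0).round(4),cv2.minEnclosingCircle(P[top][:,:2].astype(np.float32)))
fl=near&(P[...,2]>.007)&(P[...,2]<.018); print("flange",fl.sum(),cv2.minEnclosingCircle(P[fl][:,:2].astype(np.float32)),np.median(P[fl][:,2]))
bs=near&(P[...,2]>.032)&(P[...,2]<.045);print("boss",bs.sum(),cv2.minEnclosingCircle(P[bs][:,:2].astype(np.float32)),np.median(P[bs][:,2]))
hsv=cv2.cvtColor(f,cv2.COLOR_RGB2HSV); g=near&(hsv[...,0]<30)&(hsv[...,0]>10)&(hsv[...,1]>110)&(P[...,2]>.015)
n,l,stt,c=cv2.connectedComponentsWithStats(g.astype(np.uint8))
for i in range(1,n):
    if stt[i,4]>4: print(stt[i],c[i].round(1),P[l==i].mean(0).round(4))
```

```text
top 482 [0.5217 0.219  0.1165] ((0.5222829580307007, 0.21834832429885864), 0.01098625734448433)
flange 7045 ((0.5227810740470886, 0.21816231310367584), 0.06537812203168869) 0.012875537111869813
boss 1701 ((0.522371768951416, 0.21843263506889343), 0.030147379264235497) 0.0372044645640852
[273 187   5   7  25] [274.9 190. ] [0.4853 0.2173 0.0272]
[272 205  35  32 446] [290.4 217.7] [0.5184 0.2213 0.0378]
[  80  363   43   73 1458] [ 97.  399.5] [0.4793 0.2175 0.3602]
[ 284  456  278   24 4736] [422.1 470.8] [0.5132 0.2766 0.3715]
```

View pics/w2.png

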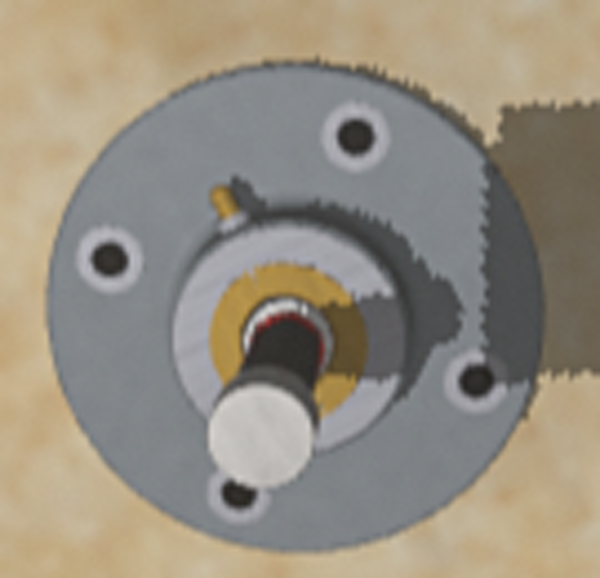

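Run:
```python
import numpy as np
from h import *
s,st=wristcam()
c=np.array([.5224,.2184])
for (x,y),z in [((110,258),.012),((356,136),.012),((476,380),.012),((238,494),.012),((222,190),.026),((230,212),.026),((226,201),.026)]:
    w=world(s,(225+x*.225,145+y*130/578),z=z)[:2]-c; print(w.round(4),np.hypot(*w).round(4),np.degrees(np.arctan2(w[1],w[0])).round(1))
print(bot.state()["q"].round(1))
```

```text
[-0.0338 -0.0363] 0.0496 -133.0
[-0.0366  0.0345] 0.0503 136.6
[0.0342 0.0373] 0.0506 47.6
[ 0.0375 -0.0338] 0.0505 -42.0
[-0.0392 -0.    ] 0.0392 -180.0
[-0.0335 -0.0006] 0.0335 -179.1
[-0.0363 -0.0003] 0.0363 -179.6
[ 14.4  16.8  79.7   0.   83.5 -51.8]
```

Emit:
arm_command --pt "-3 -14 10 0 0 -0.12" --pt "-6.3 -27.7 40 0 0 -0.24" --pt "-6.3 -27.7 75 0 0 -0.36" --pt "-6.3 -27.7 105 0 0 -0.453" --pt "-6.3 -27.7 105 0 0 -0.453"

```text
clock: 2.85
eef_pos: [0.5157, 0.2201, 0.148]
tool_rot: [-179.9, -0.6, -177.7]
force: [-0.8, -0.2, -0.5]
finger_gap: 0.997
grasp_force: 0.0
```

Run:
```python
from h import *
st=bot.state(); s,_=wristcam()
R=Ro.from_euler("xyz",st["tool_rot"],degrees=True).as_matrix();print(st["eef_pos"],st["tool_rot"])
H,W=s["depth"].shape; v,u=np.mgrid[:H,:W]; ray=np.stack([(u-s["K"][0,2])/s["K"][0,0],(v-s["K"][1,2])/s["K"][1,1],np.ones((H,W))],-1)
P=(ray*s["depth"][...,None]-s["t"])@s["R"]
near=np.hypot(P[...,0]-.522,P[...,1]-.22)<.08
for a,b in((.112,.125),(.032,.045),(.007,.018)):
    m=near&(P[...,2]>a)&(P[...,2]<b);print(m.sum(),cv2.minEnclosingCircle(P[m][:,:2].astype(np.float32)),np.median(P[m][:,2]))
print(R.T@(np.array([.5224,.2184,.053])-st["eef_pos"])*1000)
```

```text
[0.51570557 0.22010969 0.14797592] [-179.90095609   -0.60777244 -177.71172125]
1043 ((0.522402286529541, 0.21805764734745026), 0.011378521099686623) 0.1167090245651118
3154 ((0.5222601294517517, 0.2183515578508377), 0.030234968289732933) 0.03724378034764114
11691 ((0.5227264165878296, 0.21890655159950256), 0.06557608395814896) 0.012910922871004754
[-7.6279025  -1.81156274 94.90361554]
```

Emit:
arm_command --pt "0 0 0 0 0 0" --pt "0 0 25 0 0 0" --pt "0 0 50 0 0 0" --pt "0 0 75 0 0 0" --pt "0 0 98 0 0 0" --pt "0 0 98 0 0 0" --pt "0 0 98 0 0 0"

```text
clock: 3.48
eef_pos: [0.5211, 0.2207, 0.057]
tool_rot: [180.0, 0.1, -178.0]
force: [0.5, 0.7, 0.7]
finger_gap: 1.002
grasp_force: 0.0
```

Run:
```python
from h import *
st=bot.state()
R=Ro.from_euler("xyz",st["tool_rot"],degrees=True).as_matrix();print(st["eef_pos"],st["tool_rot"],st["force"])
print(R.T@(np.array([.5224,.2183,.053])-st["eef_pos"])*1000)
```

```text
[0.52114631 0.22071102 0.05701702] [ 1.79988056e+02  5.83953423e-02 -1.78032753e+02] [0.49617014 0.72790304 0.69098821]
[-1.16608817 -2.45347244  4.01770261]
```

Emit:
arm_command --pt "-1.2 -2.4 3 0 0 0" --pt "-1.2 -2.4 3 0 0 0" --pt "-1.2 -2.4 3 0 0 0" --pt "-1.2 -2.4 3 0 0 0"

```text
clock: 3.82
eef_pos: [0.5226, 0.2179, 0.054]
tool_rot: [180.0, 0.1, -178.0]
force: [0.1, -0.1, -0.3]
finger_gap: 0.999
grasp_force: 0.0
```

Emit:
arm_command --pt "0 0 0 0 0 0" --pt "0 0 0 0 0 0" --pt "0 0 0 0 0 0" --pt "0 0 0 0 0 0" --pt "0 0 0 0 0 0" --pt "0 0 0 0 0 0" --pt "0 0 0 0 0 0" --jaw 0.5 --squeeze 40

```text
clock: 4.4
eef_pos: [0.5216, 0.2177, 0.0526]
tool_rot: [-180.0, -0.0, -178.0]
force: [-0.0, 0.8, 0.1]
finger_gap: 0.546
grasp_force: 0.0
```

Run:
```python
from h import *
s,st=wristcam()
R=Ro.from_euler("xyz",st["tool_rot"],degrees=True).as_matrix();print(st["eef_pos"],st["tool_rot"],st["force"])
cv2.imwrite("pics/w3.png",s["frame"][:,:,::-1])
```

```text
[0.52156693 0.2177296  0.05256342] [-1.79997783e+02 -1.09807925e-02 -1.77985061e+02] [-0.03753747  0.76754954  0.07092912]
```

View pics/w3.png

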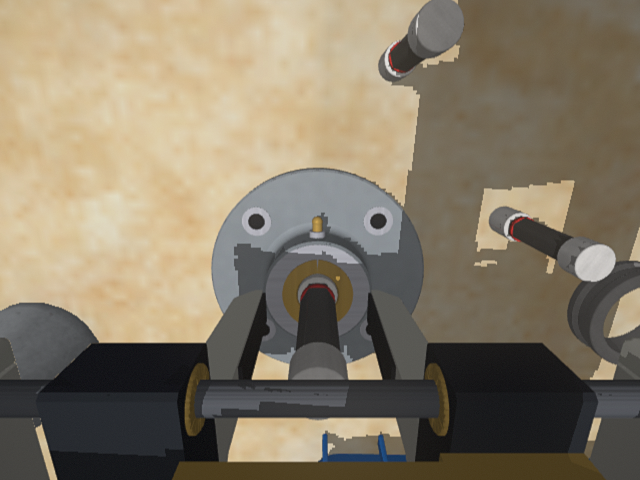

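The picture shows the handle centred between the fingers (column 318). The nipple (317,225) and slit (317,262) lie straight along the tool's x axis, so the lean is about tool x. I'll close the fingers now.

Emit:
arm_command --pt "0 0 0 0 0 0" --pt "0 0 0 0 0 0" --pt "0 0 0 0 0 0" --pt "0 0 0 0 0 0" --pt "0 0 0 0 0 0" --pt "0 0 0 0 0 0" --jaw 1 --squeeze 40

```text
clock: 4.95
eef_pos: [0.5216, 0.2179, 0.0527]
tool_rot: [180.0, 0.0, -178.0]
force: [-0.9, 1.6, 0.2]
finger_gap: 0.221
grasp_force: 40.0
```

Run:
```python
from h import *
st=bot.state();print(st["eef_pos"],st["tool_rot"],st["force"],st["torque"],st["finger_gap"],st["grasp_force"])
# lean rows: pivot at tool point (0,0,L) ahead of TCP; lift u mm (-z)
L=st["eef_pos"][2]*1000-26; print("L",L)
for a in(.02,.1,.11): print(a,"wx=+a: y,z =",(L*np.sin(a)).round(2),(L*(1-np.cos(a))).round(2))
```

```text
[0.52162664 0.21791644 0.05267067] [ 1.79986902e+02  3.40963693e-03 -1.77982035e+02] [-0.88845026  1.63369862  0.19359742] [ 0.17647234  0.05252196 -0.01111221] 0.22050774078673338 40.001152753829956
L 26.670670159079712
0.02 wx=+a: y,z = 0.53 0.01
0.1 wx=+a: y,z = 2.66 0.13
0.11 wx=+a: y,z = 2.93 0.16
```

Emit:
arm_command --pt "0 1.35 0 0.05 0 0" --pt "0 2.7 0.1 0.1 0 0" --pt "0 2.7 0.1 0.1 0 0" --pt "0 1.35 -0.3 0.05 0 0" --pt "0 0 -0.6 0 0 0" --pt "0 -1.35 -0.8 -0.05 0 0" --pt "0 -2.7 -1.0 -0.1 0 0" --pt "0 -2.7 -1.0 -0.1 0 0" --pt "0 -1.35 -1.3 -0.05 0 0" --pt "0 0 -1.6 0 0 0"

```text
clock: 5.78
eef_pos: [0.5217, 0.2168, 0.0541]
tool_rot: [-179.9, -0.0, -178.2]
force: [-0.4, 1.1, -4.5]
finger_gap: 0.224
grasp_force: 40.1
```

```bash
cat > chk.py <<'E'
from h import *
s,st=wristcam(); print(st["clock"],st["eef_pos"],st["tool_rot"],st["force"],st["torque"],st["grasp_force"])
H,W=s["depth"].shape; v,u=np.mgrid[:H,:W]; ray=np.stack([(u-s["K"][0,2])/s["K"][0,0],(v-s["K"][1,2])/s["K"][1,1],np.ones((H,W))],-1)
P=(ray*s["depth"][...,None]-s["t"])@s["R"]
near=np.hypot(P[...,0]-.522,P[...,1]-.22)<.075
rr=np.hypot(P[...,0]-.522,P[...,1]-.2184)
fl=near&(P[...,2]>.007)&(P[...,2]<.022)&(rr>.036); c=np.percentile(P[fl][:,0],[1,99]),np.percentile(P[fl][:,1],[1,99])
A=np.c_[P[fl][:,:2]-[.522,.218],np.ones(fl.sum())]; print("flange plane tilt x,y,z",np.linalg.lstsq(A,P[fl][:,2],rcond=None)[0].round(4),c)
bs=near&(P[...,2]>.03)&(P[...,2]<.048)&(rr<.029)&(rr>.02);print("boss z",np.median(P[bs][:,2]).round(4))
E
python3 chk.py
```

```text
5.7833 [0.52173681 0.21676031 0.05410742] [-1.79861975e+02 -9.82045310e-03 -1.78180575e+02] [-0.40218523  1.0544122  -4.54325621] [0.50577564 0.0514126  0.04885256] 40.13522744178772
flange plane tilt x,y,z [-0.0001  0.0009  0.0128] (array([0.45935421, 0.56043445]), array([0.15650262, 0.28021482]))
boss z 0.037
```

Emit:
arm_command --pt "0 1.4 -0.2 0.05 0 0" --pt "0 2.85 -0.3 0.1 0 0" --pt "0 2.85 -0.3 0.1 0 0" --pt "0 1.4 -0.7 0.05 0 0" --pt "0 0 -1.0 0 0 0" --pt "0 -1.4 -1.2 -0.05 0 0" --pt "0 -2.85 -1.4 -0.1 0 0" --pt "0 -2.85 -1.4 -0.1 0 0" --pt "0 -1.4 -1.7 -0.05 0 0" --pt "0 0 -2.0 0 0 0"

```text
clock: 6.67
eef_pos: [0.5221, 0.2168, 0.0566]
tool_rot: [-179.9, 0.1, -178.2]
force: [0.1, 1.5, -3.3]
finger_gap: 0.222
grasp_force: 40.1
```

```bash
python3 chk.py
```

```text
6.6667 [0.52213352 0.21676183 0.05659208] [-1.79900013e+02  5.05681385e-02 -1.78178451e+02] [ 0.12830924  1.53132485 -3.2629099 ] [ 0.43857386 -0.01749999 -0.00356871] 40.09701669216156
flange plane tilt x,y,z [-0.0001  0.0008  0.0128] (array([0.45930052, 0.56105818]), array([0.15654824, 0.28021169]))
boss z 0.037
```

Emit:
arm_command --pt "0 1.5 -0.2 0.05 0 0" --pt "0 3.05 -0.3 0.1 0 0" --pt "0 3.05 -0.3 0.1 0 0" --pt "0 1.5 -0.7 0.05 0 0" --pt "0 0 -1.0 0 0 0" --pt "0 -1.5 -1.3 -0.05 0 0" --pt "0 -3.05 -1.5 -0.1 0 0" --pt "0 -3.05 -1.5 -0.1 0 0" --pt "0 -1.5 -1.8 -0.05 0 0" --pt "0 0 -2.2 0 0 0"

```text
clock: 7.55
eef_pos: [0.522, 0.2167, 0.0586]
tool_rot: [-179.9, 0.0, -178.2]
force: [-0.4, 1.4, -4.5]
finger_gap: 0.222
grasp_force: 40.1
```

```bash
cat >> chk.py <<'E'
# axial place of the handle's red band, in tool coordinates
hsv=cv2.cvtColor(s["frame"],cv2.COLOR_RGB2HSV); red=(rr<.025)&((hsv[...,0]<8)|(hsv[...,0]>172))&(hsv[...,1]>120)
if red.any():
    Rt=Ro.from_euler("xyz",st["tool_rot"],degrees=True).as_matrix(); print("red z",np.median(P[red][:,2]).round(4),"tool",np.median((P[red]-st["eef_pos"])@Rt,axis=0).round(4),red.sum())
E
python3 chk.py
```

```text
7.55 [0.52198146 0.21671446 0.0586016 ] [-1.79909747e+02  2.81504202e-02 -1.78181485e+02] [-0.4056261   1.43970831 -4.48404719] [0.47746094 0.07038067 0.00137543] 40.129786133766174
flange plane tilt x,y,z [0.0002 0.001  0.0128] (array([0.45928891, 0.56112106]), array([0.15654875, 0.2801623 ]))
boss z 0.037
red z 0.0512 tool [0.0071 0.0015 0.0074] 128
```

Emit:
arm_command --pt "0 1.6 -0.2 0.05 0 0" --pt "0 3.25 -0.3 0.1 0 0" --pt "0 3.25 -0.3 0.1 0 0" --pt "0 1.6 -0.7 0.05 0 0" --pt "0 0 -1.0 0 0 0" --pt "0 -1.6 -1.3 -0.05 0 0" --pt "0 -3.25 -1.5 -0.1 0 0" --pt "0 -3.25 -1.5 -0.1 0 0" --pt "0 -1.6 -1.8 -0.05 0 0" --pt "0 0 -2.2 0 0 0"

```text
clock: 8.43
eef_pos: [0.5222, 0.2167, 0.061]
tool_rot: [-179.9, 0.1, -178.2]
force: [-0.4, -0.1, -0.5]
finger_gap: 0.224
grasp_force: 40.1
```

```bash
python3 chk.py
```

```text
8.4333 [0.52216478 0.21673422 0.06095337] [-1.79915188e+02  5.08416319e-02 -1.78178669e+02] [-0.37906756 -0.13109251 -0.48254006] [ 0.38727794  0.0950908  -0.0238257 ] 40.11206567287445
flange plane tilt x,y,z [-0.      0.001   0.0128] (array([0.4593795 , 0.56142627]), array([0.15659841, 0.28014673]))
boss z 0.037
red z 0.0536 tool [0.0069 0.001  0.0074] 117
```

Emit:
arm_command --pt "0 1.75 -0.2 0.05 0 0" --pt "0 3.5 -0.3 0.1 0 0" --pt "0 3.5 -0.3 0.1 0 0" --pt "0 1.75 -0.7 0.05 0 0" --pt "0 0 -1.1 0 0 0" --pt "0 -1.75 -1.4 -0.05 0 0" --pt "0 -3.5 -1.7 -0.1 0 0" --pt "0 -3.5 -1.7 -0.1 0 0" --pt "0 -1.75 -2.1 -0.05 0 0" --pt "0 0 -2.4 0 0 0"

```text
clock: 9.32
eef_pos: [0.5219, 0.2167, 0.0631]
tool_rot: [-179.9, 0.0, -178.2]
force: [-0.4, 0.9, -2.1]
finger_gap: 0.222
grasp_force: 40.1
```

```bash
python3 chk.py
```

```text
9.3167 [0.52191066 0.21670075 0.06310394] [-1.79913382e+02  2.26948345e-02 -1.78179920e+02] [-0.39348101  0.87662878 -2.11686876] [ 0.38999342  0.08338916 -0.02477233] 40.11483013629913
flange plane tilt x,y,z [-0.0001  0.0007  0.0128] (array([0.45938204, 0.56156201]), array([0.156515  , 0.28018485]))
boss z 0.037
red z 0.0558 tool [0.0072 0.0009 0.0073] 124
```

Emit:
arm_command --pt "0 1.85 -0.2 0.05 0 0" --pt "0 3.7 -0.3 0.1 0 0" --pt "0 3.7 -0.3 0.1 0 0" --pt "0 1.85 -0.7 0.05 0 0" --pt "0 0 -1.1 0 0 0" --pt "0 -1.85 -1.4 -0.05 0 0" --pt "0 -3.7 -1.7 -0.1 0 0" --pt "0 -3.7 -1.7 -0.1 0 0" --pt "0 -1.85 -2.1 -0.05 0 0" --pt "0 0 -2.4 0 0 0"

```text
clock: 10.2
eef_pos: [0.5213, 0.2165, 0.0647]
tool_rot: [-179.9, -0.1, -178.2]
force: [-0.3, 0.6, -10.6]
finger_gap: 0.224
grasp_force: 40.1
```

```bash
python3 chk.py
```

```text
10.2 [0.52125711 0.21654345 0.06471948] [-1.79894392e+02 -6.97616465e-02 -1.78177774e+02] [ -0.34085404   0.60002424 -10.58822719] [ 0.39212923 -0.05996552 -0.00846201] 40.121848583221436
flange plane tilt x,y,z [-0.0001  0.0009  0.0128] (array([0.45930123, 0.56164898]), array([0.15616503, 0.27983397]))
boss z 0.037
red z 0.0573 tool [0.0065 0.0009 0.0075] 126
```

Pull is up to 10.6 N, so this cycle rocks with less lift.

Emit:
arm_command --pt "0 1.9 0.3 0.05 0 0" --pt "0 3.85 0.5 0.1 0 0" --pt "0 3.85 0.5 0.1 0 0" --pt "0 1.9 0.1 0.05 0 0" --pt "0 0 -0.2 0 0 0" --pt "0 -1.9 -0.4 -0.05 0 0" --pt "0 -3.85 -0.6 -0.1 0 0" --pt "0 -3.85 -0.6 -0.1 0 0" --pt "0 -1.9 -0.8 -0.05 0 0" --pt "0 0 -1.0 0 0 0"

```text
clock: 11.08
eef_pos: [0.5233, 0.2166, 0.0681]
tool_rot: [-179.9, 0.2, -178.2]
force: [-0.7, -1.9, 8.5]
finger_gap: 0.224
grasp_force: 39.9
```

```bash
python3 chk.py
```

```text
11.0833 [0.52326716 0.2165647  0.06810408] [-179.89856734    0.20203063 -178.1621731 ] [-0.74609639 -1.88129891  8.47011012] [-0.32492387  0.10471448  0.00736981] 39.86764912493527
flange plane tilt x,y,z [0.0001 0.0006 0.0128] (array([0.45936982, 0.56284102]), array([0.15612283, 0.2798504 ]))
boss z 0.037
red z 0.0612 tool [0.0075 0.0015 0.0069] 124
```

Emit:
arm_command --pt "0 0 0 0 0 0" --pt "0 0 0 0 0 0" --pt "0 0 0 0 0 0" --pt "0 0 0 0 0 0"

```text
clock: 11.47
eef_pos: [0.5232, 0.2173, 0.0682]
tool_rot: [-179.9, 0.2, -177.9]
force: [-0.1, -3.2, 8.9]
finger_gap: 0.22
grasp_force: 39.9
```

```bash
python3 chk.py
```

```text
11.4667 [0.52322656 0.21732948 0.06821741] [-179.92020902    0.22966658 -177.9283484 ] [-0.06451831 -3.21221549  8.94037377] [-0.65222256  0.04019207 -0.02468738] 39.85143184661865
flange plane tilt x,y,z [-0.0002  0.0006  0.0129] (array([0.45940208, 0.56261987]), array([0.15615594, 0.27987599]))
boss z 0.037
red z 0.0611 tool [0.0073 0.0009 0.0071] 123
```

Emit:
arm_command --pt "0 0 -1 0 0 0" --pt "0 0 -2 0 0 0" --pt "0 0 -3 0 0 0" --pt "0 0 -4 0 0 0" --pt "0 0 -4 0 0 0"

```text
clock: 11.93
eef_pos: [0.5212, 0.2178, 0.0701]
tool_rot: [-180.0, -0.1, -178.0]
force: [-0.1, -1.1, -1.3]
finger_gap: 0.225
grasp_force: 39.9
```

```bash
python3 chk.py
```

```text
11.9333 [0.52121481 0.21779526 0.07007344] [-1.79990710e+02 -5.14023624e-02 -1.77974028e+02] [-0.07586469 -1.11870646 -1.26590184] [-0.10457848  0.00219665  0.01335391] 39.92835892480798
flange plane tilt x,y,z [0.0003 0.0008 0.0128] (array([0.4592962 , 0.56276899]), array([0.15612046, 0.27987445]))
boss z 0.037
red z 0.063 tool [0.0064 0.002  0.0071] 121
```

Emit:
arm_command --pt "0 0 -3 0 0 0" --pt "0 0 -6 0 0 0" --pt "0 0 -10 0 0 0" --pt "0 0 -14 0 0 0" --pt "0 0 -18 0 0 0" --pt "0 0 -21 0 0 0" --pt "0 0 -22.5 0 0 0" --pt "0 0 -22.5 0 0 0" --pt "0 0 -22.5 0 0 0" --pt "0 0 -22.5 0 0 0"

```text
clock: 12.82
eef_pos: [0.5215, 0.2177, 0.0928]
tool_rot: [-180.0, -0.0, -178.0]
force: [0.7, -0.1, -0.7]
finger_gap: 0.225
grasp_force: 39.9
```

```bash
python3 chk.py
python3 - <<'E'
from h import *
s,st=wristcam(); cv2.imwrite("pics/w4.png",s["frame"][:,:,::-1])
for q,z in (("gauge_foot",.052),("bore_mouth",.037)):
    for r in bot.pinpoint(q,"wrist"): print(q,np.round(r["uv"],1),round(r["confidence"],2),world(s,r["uv"],z=z).round(4))
E
```

```text
12.8167 [0.52146936 0.2177197  0.09279824] [-1.79998477e+02 -1.85158599e-02 -1.77985607e+02] [ 0.68119335 -0.12930094 -0.71269562] [ 0.04335114 -0.00201799  0.06557428] 39.94083947036415
flange plane tilt x,y,z [-0.0001  0.001   0.0128] (array([0.45944837, 0.5646358 ]), array([0.15615713, 0.27982547]))
boss z 0.037
red z 0.0858 tool [0.0066 0.002  0.007 ] 125
gauge_foot [320.  276.3] 0.91 [0.5216 0.2201 0.052 ]
gauge_foot [381.3  74.4] 0.82 [0.4076 0.2475 0.052 ]
gauge_foot [473.3 204. ] 0.57 [0.4737 0.3065 0.052 ]
bore_mouth [319.  270.5] 0.91 [0.5236 0.2197 0.037 ]
```

View pics/w4.png

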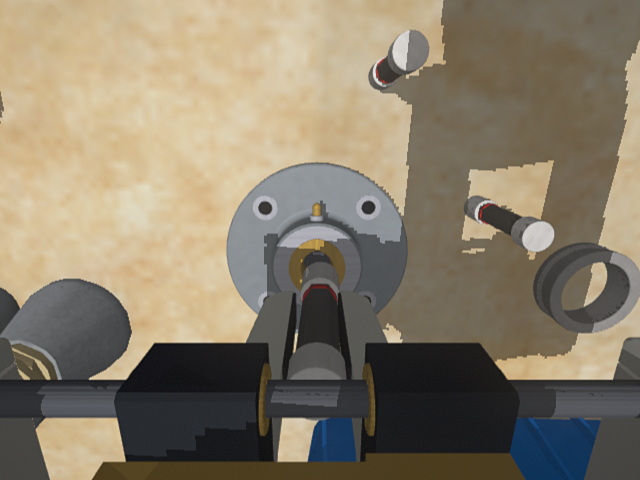

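```bash
cat > tilt.py <<'E'
from h import *
s,st=wristcam()
H,W=s["depth"].shape; v,u=np.mgrid[:H,:W]; ray=np.stack([(u-s["K"][0,2])/s["K"][0,0],(v-s["K"][1,2])/s["K"][1,1],np.ones((H,W))],-1)
P=(ray*s["depth"][...,None]-s["t"])@s["R"]; print(st["clock"],st["eef_pos"])
for z0 in (.054,.058,.062,.066,.07,.074,.082,.09,.098,.106,.142,.146,.15,.153):
    m=(np.hypot(P[...,0]-.5215,P[...,1]-.2178)<.0165)&(abs(P[...,2]-z0)<.002)
    if m.sum()>5: print(z0,m.sum(),"y mid",P[m][:,1].min().round(4),P[m][:,1].max().round(4),((P[m][:,1].min()+P[m][:,1].max())/2).round(4),"xmin",np.percentile(P[m][:,0],3).round(4))
E
python3 tilt.py
```

```text
13.0167 [0.52150036 0.21771779 0.09272893]
0.054 43 y mid 0.2097 0.2302 0.22 xmin 0.5116
0.058 75 y mid 0.2098 0.2307 0.2202 xmin 0.5115
0.062 84 y mid 0.2094 0.2304 0.2199 xmin 0.5114
0.066 96 y mid 0.2094 0.2308 0.2201 xmin 0.5114
0.07 89 y mid 0.2091 0.2305 0.2198 xmin 0.5115
0.074 96 y mid 0.2092 0.2302 0.2197 xmin 0.5114
0.082 56 y mid 0.2121 0.2293 0.2207 xmin 0.5122
0.09 101 y mid 0.2104 0.2278 0.2191 xmin 0.5141
0.098 193 y mid 0.2038 0.2312 0.2175 xmin 0.5117
0.106 208 y mid 0.2038 0.2311 0.2175 xmin 0.512
0.142 314 y mid 0.2039 0.2315 0.2177 xmin 0.5115
0.146 498 y mid 0.2038 0.2312 0.2175 xmin 0.5111
0.15 534 y mid 0.2038 0.2314 0.2176 xmin 0.5112
0.153 654 y mid 0.2036 0.2311 0.2174 xmin 0.5113
```

```bash
cat > tilt.py <<'E'
from h import *
s,st=wristcam()
H,W=s["depth"].shape; v,u=np.mgrid[:H,:W]; ray=np.stack([(u-s["K"][0,2])/s["K"][0,0],(v-s["K"][1,2])/s["K"][1,1],np.ones((H,W))],-1)
P=(ray*s["depth"][...,None]-s["t"])@s["R"]; print(st["clock"],st["eef_pos"],st["tool_rot"])
from scipy.optimize import least_squares
for lo,hi,r,x1 in ((.054,.075,.011,.520),(.078,.088,.0092,.520),(.092,.12,.0092,.5135),(.120,.136,.0092,.5135),(.141,.154,.0109,.5135)):
    m=(np.hypot(P[...,0]-.5215,P[...,1]-.219)<.014)&(P[...,2]>lo)&(P[...,2]<hi)&(P[...,0]<x1)
    if m.sum()<8: print(lo,m.sum()); continue
    q=P[m]; f=least_squares(lambda c:np.hypot(q[:,0]-c[0],q[:,1]-c[1])-r,[.522,.219],loss="soft_l1",f_scale=.0005).x
    print(lo,hi,m.sum(),f.round(4),q[:,2].mean().round(4))
m=(P[...,2]>.03)&(P[...,2]<.04)&(np.hypot(P[...,0]-.522,P[...,1]-.219)<.035)&(P[...,0]<.53); q=P[m]
f=least_squares(lambda c:np.maximum(np.hypot(q[:,0]-c[0],q[:,1]-c[1])-.030,0),[.522,.219]).x
bb=q[q[:,2]<.035]; 
if len(bb)>20: print("boss side",len(bb),least_squares(lambda c:np.hypot(bb[:,0]-c[0],bb[:,1]-c[1])-.030,[.522,.219],loss="soft_l1",f_scale=.0005).x.round(4))
print("boss y range",q[:,1].min().round(4),q[:,1].max().round(4),"xmin",np.percentile(q[:,0],1).round(4))
t=bot.snapshot("scene"); cv2.imwrite("pics/s2.png",cv2.resize(t["frame"][200:340,190:340,::-1],(640,597),interpolation=2))
E
python3 tilt.py
```

```text
13.0667 [0.52150148 0.21772943 0.09277645] [-1.79997152e+02 -2.13047243e-02 -1.77981833e+02]
0.054 0.075 454 [0.5226 0.22  ] 0.0651
0.078 0.088 443 [0.5225 0.2195] 0.0819
0.092 0.12 71 [0.5223 0.2297] 0.1079
0.12 0.136 63 [0.5221 0.2308] 0.128
0.141 0.154 747 [0.5223 0.2184] 0.1482
boss side 180 [0.5224 0.2183]
boss y range 0.188 0.2481 xmin 0.4927
```

View pics/s2.png

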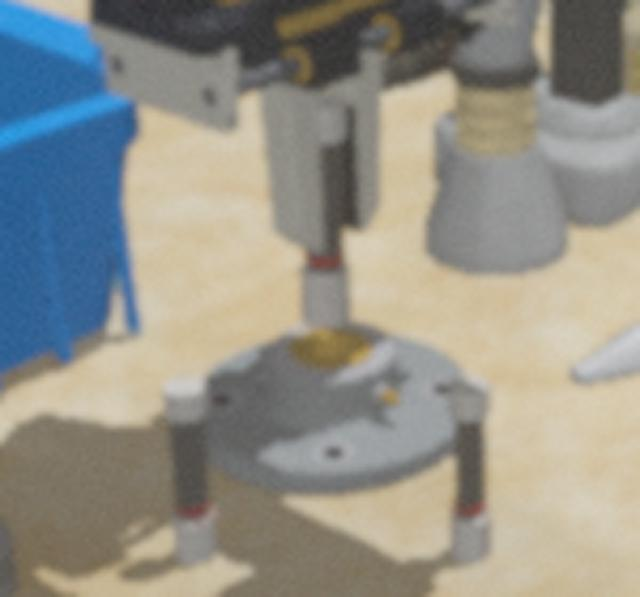

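The wrist view shows the gauge hanging above the bore (foot near 320,265). The scene view confirms it is clear of the mouth and the housing is flat. It tilts about 1° and the foot is 2 mm off, so I'll trim both.

Emit:
arm_command --pt "0 -0.4 0 0.007 0 0" --pt "0 -0.9 0 0.014 0 0" --pt "0 -1.3 0 0.02 0 0" --pt "0 -1.3 0 0.02 0 0" --pt "0 -1.3 0 0.02 0 0" --pt "0 -1.3 0 0.02 0 0"

```text
clock: 13.67
eef_pos: [0.5216, 0.2165, 0.0929]
tool_rot: [-178.9, -0.0, -178.0]
force: [-0.1, -0.3, -1.4]
finger_gap: 0.226
grasp_force: 39.9
```

```bash
python3 tilt.py; python3 -c "
from h import *
st=bot.state();print(abs(st['dq']).max(),st['force'],st['grasp_force'])"
```

```text
13.6667 [0.52163896 0.21653251 0.09292714] [-1.78855270e+02 -2.51887344e-03 -1.77974364e+02]
0.054 0.075 442 [0.5228 0.2182] 0.0651
0.078 0.088 431 [0.5226 0.2181] 0.0819
0.092 0.12 99 [0.5193 0.2346] 0.107
0.12 0.136 63 [0.5194 0.2349] 0.1282
0.141 0.154 739 [0.5224 0.2184] 0.1482
boss side 178 [0.5225 0.218 ]
boss y range 0.1882 0.2477 xmin 0.4928
0.06961565743911054 [ 0.05759186 -0.21457099 -1.08068639] 39.94220422580838
```

Upright, on the bore axis, and still.

```bash
python3 -c "
from cell import bot
print(bot.close_job())"
```

```text
the job is handed in; nothing more can be done
None
```

I rocked the gauge free and handed the job in at about 14 s: it is held upright and still, about 15 mm above the bore mouth and within about 0.5 mm of the axis, and the housing was flat at every check, with about 0.4 mm of sideways drift.

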